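# Turn the top recipe card over its spine

## Task

The top card of the spiral-bound recipe book, the one with the orange tab, stands a little open: with the fingertips from underneath, turn it all the way over the spine, without flinging it, and push it down flat on the right-hand side, so that the card with the green tab lies open to read. Only push with the fingers: do not pinch the card or lift, tip or shove the book, leave the green-tabbed card lying flat, and leave the jar, the tin and the tub alone. Finish with the hand clear.

Things in the scene. Friction and masses are not known exactly. Their poses are not given: they have to be found in the camera images.
- book: Loose open spiral-bound recipe book, 1 kg: black base 170 (x) x 245 (y) x 7 mm, a stack of white cards either side of the wire spine (outer edges y = +/-111 mm; tops z = 30.5 left, 29 right; wire rings to z = 49). Origin: centre of the underside, on the table; x along the spine away from the robot, y to the left, z up. The cards' hinge axis is parallel to x at y = 0, z = 36 mm.
- orange_card (a joint): Angle (rad) of the top card (white, orange tab) about the hinge axis: 0 flat on the left (+y), pi/2 upright, pi flat on the right (-y). Starts at 0.15 to 0.4. Stiff hinge: it stays at any angle it is left at, even short of flat; turning it takes up to 0.16 N m. Card 158 mm along the spine, reaching 10 to 113 mm from the axis, 6 mm thick; at angle 0 its underside is 1 mm above the axis.
- orange_tab (a point): Middle of the outer end of the orange tab, at mid-thickness, x = -45 mm of the book. The tab, 52 mm wide along the spine, carries on in the card's plane from 113 out to 135 mm from the hinge axis, 24 mm past the stack's edge (12 mm past the base's), with free space down to the table (or past the table's edge) beneath its outer part.
- card_back: The back (underside at the start) of the orange-tabbed card: the lower 3 mm of its thickness, full size, turning with it. Origin on the hinge axis at the middle of the spine.
- card_front: The printed front (upper side at the start) of the orange-tabbed card: the upper 3 mm of its thickness, set back about 5 mm from the edges, turning with it. Origin on the hinge axis at the middle of the spine.
- green_card (a joint): Angle (rad) of the next card (white, green tab) on the same hinge: 0 = flat on the left, where it starts and must stay. 158 mm along the spine, reaching 111 mm from the axis, 5 mm thick, its top just below the axis; its tab, 46 mm wide, is centred at x = +45 mm of the book and reaches 133 mm from the axis.
- green_tab (a point): Middle of the outer end of the green tab.
- spice_jar: Bystander: spice jar with a red cap, 47 x 47 x 97 mm, loose; origin at the centre of its underside.
- tin: Bystander: low tin can with a green picture on its label, 75 mm across, 58 mm high, loose; origin at the centre of its underside.
- tub: Bystander: white tub with red fruit on it, 72 mm across, 71 mm high, loose; origin at the centre of its underside. Jar, tin and tub stand in changing order, two behind the book (beyond its far edge) and one to its right.

How it is judged:
On the way:
1. the orange-tabbed card is pushed upright, past the vertical, by the fingers (value of joint orange_card above 1.6 rad and contact force between the fingers and card_back above 0.2 N), for 0.05 s.
At the end, for the whole second after the job is handed in: Orange-tabbed card flat on the right (angle over 3.02 rad, within 7 degrees of flat), green-tabbed card flat on the left (under 0.1 rad), book at rest flat on the table within 3 cm of where it was, jar, tin and tub upright within 2 cm of where they were (value of joint orange_card above 3.02 rad and value of joint green_card below 0.1 rad and height (world z) of book below 0.005 m and angle between book's own z axis and vertical below 0.03 rad and distance of book from where it was at the start of the episode below 0.03 m and linear speed of book below 0.01 m/s and distance of each of spice_jar, tin, tub from where it was at the start of the episode below 0.02 m and angle between each of spice_jar, tin, tub's own z axis and vertical below 0.2 rad); the robot touches nothing.
It fails at once if the card is pinched between the fingers (its front and back pressed at once) (contact force between the fingers and card_front above 2 N and contact force between the fingers and card_back above 2 N).
It fails at once if the book is lifted, tipped, or shoved more than 3 cm (height (world z) of book above 0.012 m or angle between book's own z axis and vertical above 0.1 rad or distance of book from where it was at the start of the episode above 0.03 m).
It fails at once if the card with the green tab is turned up (value of joint green_card above 0.25 rad).
It fails at once if the card is flung (faster than 5 rad/s) (velocity of joint orange_card above 5 rad/s).
It fails at once if the jar, the tin or the tub is moved more than 2 cm, lifted or tipped (distance of any of spice_jar, tin, tub from where it was at the start of the episode above 0.02 m or angle between any of spice_jar, tin, tub's own z axis and vertical above 0.2 rad).
It also fails if it takes over 40 s, if anything falls off the work surface, if the arm or the gripper's body presses on something with over 40 N, if the wrist force passes 120 N, or if a joint passes its speed limit or range.

## Robot

A 7-joint arm with a two-finger parallel gripper is mounted at the origin on a cart in front of the work surface, level with it; the furniture and walls round the work are solid. World frame = base frame: x ahead of the robot, y to its left, z up, the work surface at z = 0. Lengths are in m, angles in rad, forces in N, time in s.
With the tool pointing down it reaches from about 0.425 to 0.925 m from the base axis. Payload 6.8 kg.
Tool frame: the origin (TCP) lies at the very end of the fingers, on their centre line; the grasp point (between the pads) lies 19 mm behind it; z points along the fingers, y is the line along which they close (so a half turn about z gives the same grasp; the last joint's range is limited). The gripper opens to 85 mm and grips with 20 to 120 N. Pads are 22 mm wide; open, the fingers measure 114 mm over their backs; the gripper's body (76 mm by 85 mm) begins 54 mm behind the grasp point. The pads swing forward as they close: fully open they stand 13 mm farther back than shut.
Start: joints at [1.219, 0.477, 0.022, 1.555, -0.011, 1.109, -0.083], TCP at [0.163, -0.655, 0.231] pointing down, gripper open.
Joint ranges: [-2.96, 2.96], [-0.34, 2.1], [-1.41, 1.46], [0.24, 2.44], [-1.37, 4.51], [0.17, 1.92], [-2.96, 2.96]. Speed limits (rad/s): [2.39, 2.39, 3.14, 3.14, 3.14, 3.14, 3.14].

## Interface

Orientations are given as a unit quaternion [w, x, y, z].
In Python, from station import * gives the robot as it stands.
- The arm moves only by the tool jog_arm, never from a script. Its argument "moves" is one flat list of numbers, 7 for each row, row after row: the shift along the tool's x, y, z normalised to -1 to 1, where 1 is 20 mm, then the turn, a rotation vector about the tool's x, y, z normalised to -1 to 1, where 1 is 4 degrees, then the opening, from 0 (shut) to 1 (fully open). In form: [x, y, z, rx, ry, rz, claw, x, y, z, rx, ry, rz, claw, ...]. A call has exactly 8 rows; each row shifts and turns the commanded pose from where the row before left it, along the tool's axes as they then stand; what a row does not reach is not made up. A row lasts 1/12 s, in which the tool goes at most 41.7 mm and 7.16 degrees, less where a joint would pass 70% of its speed; a pose out of reach is approached as far as the arm can. A call with a number of a shift or a turn outside -1 to 1 is refused whole. A call with a gripper value outside its range is refused whole. The fingers move at their own pace and stop on an object; "grip_force" is the grip in N (left out, the last holds). Time passes only in rows, so rows that do not move let the fingers close, or fill a call up. It gives the time, the measured TCP pose, the force, the opening and the grip force at its end, in the units of the state.
- get_obs(): the state, without advancing time (a new reading comes with each control period).
- read_camera(name): name is "scene" or "top" or "wrist"; returns a dict with "color" (400x640x3 uint8, blue, green, red), "fx", "fy", "cx", "cy" (pixels), "k1" (the pictures are not rectified: a ray, as slopes to the right and down, at radius r is drawn at 1 + k1 r^2 times it, then the intrinsics apply), "rvec" (rotation vector, rad) and "tvec" (3), from world to camera coordinates, as OpenCV has them. Camera axes: x right, y down, z forward; pixel columns grow to the right and rows downward; lengths in m; the calibration is good to about 2 mm. A picture is of the moment at which its call begins. There is no depth.
- hand_in(): hands the job in; it is judged then, once.
The state is a dict: "t": time; "q": joint angles; "joint_vel": joint speeds; "joint_torque": joint torques, N m; "eef_pos": TCP position; "tool_rot": TCP orientation; "contact_force": force on the tool from outside, world axes, zero at the start; "torque": the same for the moment, N m; "gripper_width": opening from 0.0 (shut) to 1.0 (fully open); "grasp_force": force on a finger pad.
Only numpy, scipy, OpenCV 4.12 (cv2) and the standard library are available. Lean on these libraries where they do the work, as an engineer would, in place of code of your own. Each camera call takes 0.05 s, during which the arm holds its last target. There are 200 camera calls.

## Working session

There is one attempt and no reset: what is moved stays moved. The work goes in short steps, Python scripts to look and compute and a tool call to move; the robot and the scene stay as the last step left them, time stands still between calls to the robot, and variables do not carry over. Pictures are saved under pics/ and viewed, at most 10 in all, crops included, and the job is handed in when it is done.

Besides the shell and the picture viewer there is one more tool, called after "Emit:" by a JSON object that holds its "name" and its "arguments", one argument or row to a line. jog_arm: Moves the arm, as the interface text tells. Scaled input: -1 to 1 covers 20 mm each way for a shift and 4 degrees each way for a turn. Its arguments: {"type":"object","properties":{"moves":{"type":"array"},"grip_force":{"type":"number"}},"required":["moves"]}

```bash
mkdir -p pics; ls; python3 - <<'E'
from station import *
import cv2,numpy as np
o=get_obs();print({k:np.round(v,3).tolist() for k,v in o.items()})
for n in("scene","top"):
    c=read_camera(n);cv2.imwrite(f"pics/{n}0.png",c["color"])
    R=cv2.Rodrigues(np.array(c["rvec"]))[0];print(n,c["fx"],c["fy"],c["cx"],c["cy"],c["k1"],-R.T@np.array(c["tvec"]).ravel(),R.round(2).tolist())
E
```

```text
pics
{'t': 0.0, 'q': [1.219, 0.478, 0.022, 1.556, -0.011, 1.109, -0.083], 'joint_vel': [-0.001, 0.002, 0.001, 0.0, 0.0, 0.0, -0.003], 'joint_torque': [0.0, -59.646, 1.608, -28.12, 0.012, 0.009, -0.0], 'eef_pos': [0.163, -0.654, 0.23], 'tool_rot': [-0.001, 0.993, 0.122, -0.0], 'contact_force': [-0.287, -0.759, 0.42], 'torque': [0.034, 0.001, -0.003], 'grasp_force': 0.0, 'gripper_width': 0.998}
scene 388.8934036432488 388.8934036432488 322.47291164792216 203.47878874309177 0.0028213673234493675 [0.27924108 0.25349381 0.68998181] [[-0.85, -0.52, -0.01], [-0.39, 0.65, -0.65], [0.35, -0.55, -0.76]]
top 363.38597680960584 363.38597680960584 325.64092108599357 203.1662669620642 -0.012990985615779093 [ 0.45247121 -0.23075143  0.89875234] [[0.02, -1.0, -0.03], [-0.99, -0.01, -0.15], [0.15, 0.03, -0.99]]
```

View pics/top0.png

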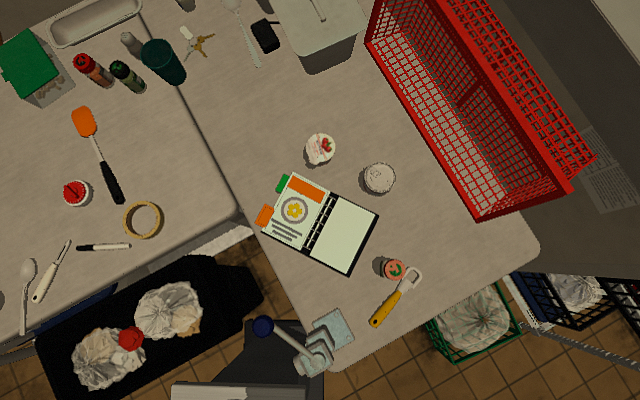

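View pics/scene0.png

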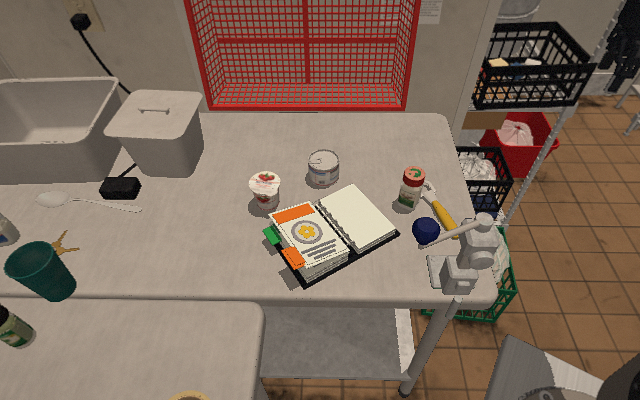

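Top view: orange tab about (265,215), green tab (282,184), right page quad about (345,237), jar (394,268), tub (320,148), tin (379,178). The scene view agrees: orange tab (292,257), green tab (271,235).

```bash
cat > h.py <<'E'
import cv2,numpy as np
from station import *
class Cam:
    def __init__(s,n):
        c=read_camera(n);s.im=c["color"];s.hsv=cv2.cvtColor(s.im,cv2.COLOR_BGR2HSV)
        s.K=np.array([[c["fx"],0,c["cx"]],[0,c["fy"],c["cy"]],[0,0,1]]);s.d=np.array([c["k1"],0,0,0,0.])
        s.rv=np.array(c["rvec"],float).ravel();s.tv=np.array(c["tvec"],float).ravel();s.R=cv2.Rodrigues(s.rv)[0];s.o=-s.R.T@s.tv
    def ray(s,px):
        u=cv2.undistortPoints(np.array(px,float).reshape(-1,1,2),s.K,s.d).reshape(-1,2)
        return np.c_[u,np.ones(len(u))]@s.R
    def plane(s,px,z):
        r=s.ray(px);return s.o+r*((z-s.o[2])/r[:,2])[:,None]
    def px(s,P): return cv2.projectPoints(np.array(P,float).reshape(-1,1,3),s.rv,s.tv,s.K,s.d)[0].reshape(-1,2)
    def mask(s,lo,hi,box):
        m=cv2.inRange(s.hsv,np.array(lo),np.array(hi));z=np.zeros_like(m);x0,y0,x1,y1=box;z[y0:y1,x0:x1]=m[y0:y1,x0:x1]
        return z
    def blob(s,*a):
        c=max(cv2.findContours(s.mask(*a),cv2.RETR_EXTERNAL,cv2.CHAIN_APPROX_NONE)[0],key=cv2.contourArea);return c
def tri(c1,p1,c2,p2):
    a,b=c1.ray([p1])[0],c2.ray([p2])[0]
    t=np.linalg.lstsq(np.c_[a,-b],c2.o-c1.o,rcond=None)[0]
    A,B=c1.o+a*t[0],c2.o+b*t[1];return (A+B)/2,np.linalg.norm(A-B)
E
python3 - <<'E'
from h import *
T,S=Cam("top"),Cam("scene")
def quad(c): return cv2.boxPoints(cv2.minAreaRect(c))
# right page
for n,C,b,sd in(("top",T,(305,180,385,280),(345,235)),("scene",S,(310,170,410,260),(360,218))):
    print(n,'page hsv',C.hsv[sd[1],sd[0]])
    m=C.mask((20,0,140),(80,60,255),b); m=cv2.erode(m,np.ones((2,2)))
    k,l=cv2.connectedComponents(m); c=cv2.findContours((l==l[sd[1],sd[0]]).astype(np.uint8),0,1)[0][0]
    h=cv2.convexHull(c);q=cv2.approxPolyDP(h,4,True).reshape(-1,2);print('area',cv2.contourArea(c),q.tolist());print(C.plane(q,.029)[:,:2].round(4).tolist())
og=[]
for n,C,bo,bg in(("top",T,(250,198,276,232),(270,170,292,198)),("scene",S,(275,243,306,270),(258,222,285,250))):
    for col,lo,hi,b,z in(("o",(5,140,90),(18,255,255),bo,.05),("g",(50,100,50),(85,255,255),bg,.033)):
        c=C.blob(lo,hi,b);q=quad(c);print(n,col,cv2.contourArea(c),q.round(1).tolist(),C.plane(q,z)[:,:2].round(3).tolist())
for n,C,x0,y0,w in(("top",T,240,160,150),("scene",S,245,165,170)):
    cv2.imwrite(f"pics/{n}c.png",cv2.resize(C.im[y0:y0+125,x0:x0+w],None,fx=4.5,fy=4.5,interpolation=cv2.INTER_CUBIC))
E
```

```text
top page hsv [ 33  50 190]
area 2433.5 [[339, 199], [374, 215], [346, 272], [311, 255]]
[[0.5943, -0.2358], [0.5563, -0.3202], [0.4206, -0.2541], [0.4588, -0.1708]]
scene page hsv [ 22  39 225]
area 2199.5 [[352, 185], [394, 228], [361, 247], [321, 201]]
[[0.5557, -0.3127], [0.4189, -0.2475], [0.4563, -0.1685], [0.5921, -0.2333]]
top o 236.0 [[253.6999969482422, 222.5], [264.29998779296875, 202.89999389648438], [274.8999938964844, 208.5], [264.29998779296875, 228.1999969482422]] [[0.532, -0.035], [0.58, -0.058], [0.566, -0.084], [0.519, -0.061]]
top g 102.5 [[274.5, 189.60000610351562], [283.29998779296875, 173.39999389648438], [289.1000061035156, 176.60000610351562], [280.20001220703125, 192.8000030517578]] [[0.615, -0.079], [0.655, -0.099], [0.648, -0.113], [0.607, -0.093]]
scene o 291.0 [[280.79998779296875, 250.1999969482422], [292.5, 242.3000030517578], [306.3999938964844, 263.1000061035156], [294.6000061035156, 270.8999938964844]] [[0.583, -0.067], [0.574, -0.095], [0.523, -0.068], [0.533, -0.042]]
scene g 200.0 [[262.20001220703125, 230.1999969482422], [273.20001220703125, 222.8000030517578], [283.5, 238.3000030517578], [272.5, 245.6999969482422]] [[0.654, -0.097], [0.646, -0.125], [0.603, -0.103], [0.612, -0.076]]
```

View pics/topc.png

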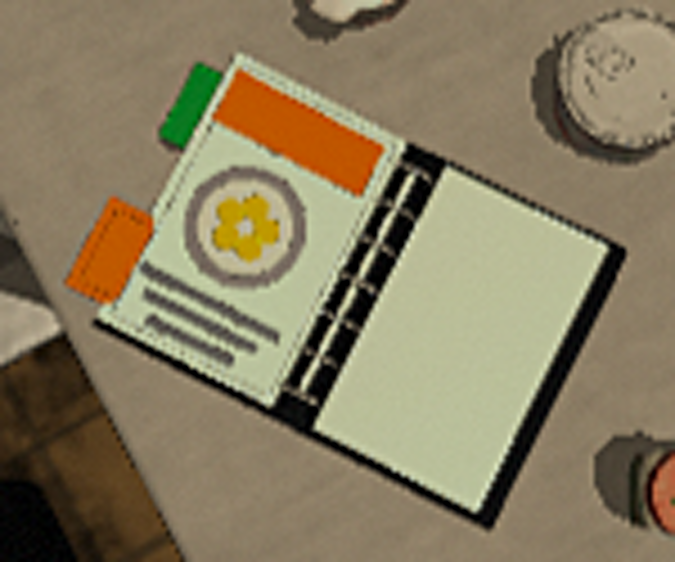

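View pics/scenec.png

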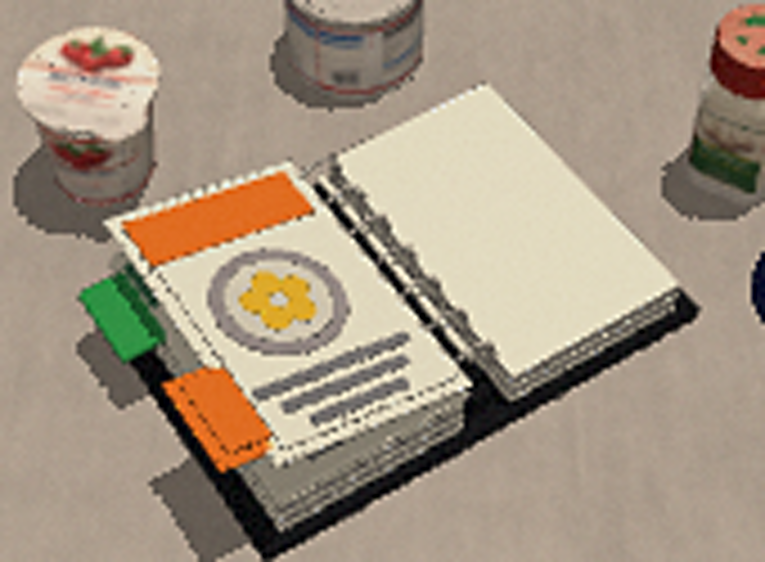

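Both crops agree: the orange tab stands above the stack at the near left and its outer part overhangs the table edge. The green tab lies flat, and the right page is plain.

```bash
python3 - <<'E'
from h import *
T,S=Cam("top"),Cam("scene")
y=np.radians(-25.5);bx=np.array([np.cos(y),np.sin(y),0]);by=np.array([-np.sin(y),np.cos(y),0])
for n,a,b in(("otab",(259.2,212.9),(287.9,260.3)),("gtab",(279.1,181.7),(267.5,237.7))):
    p,e=tri(T,a,S,b);print(n,p.round(4),'gap',round(e,4))
    # book origin implied
    l=p-bx*(-.045 if n=="otab" else .045);print(' on-axis-x pt',l.round(4))
    if n=="gtab":print(' origin',(l-.133*by).round(4))
    else:
        s=np.clip((p[2]-.036)/.135,0,1);th=np.arcsin(s);print(' th',th,'origin',(l-.135*np.cos(th)*by).round(4))
for n,q in(("T",[[339,199],[374,215],[346,272],[311,255]]),("S",[[352,185],[394,228],[361,247],[321,201]])):
    P=(T if n=="T" else S).plane(q,.029);L=(P-[.5358,-.1834,0])@np.c_[bx,by];print(n,L.round(4).tolist())
E
```

```text
otab [ 0.5534 -0.0499  0.0608] gap 0.0013
 on-axis-x pt [ 0.594  -0.0693  0.0608]
 th 0.1848047248009718 origin [ 0.5369 -0.189   0.0608]
gtab [ 0.6351 -0.0888  0.0296] gap 0.0008
 on-axis-x pt [ 0.5945 -0.0694  0.0296]
 origin [ 0.5372 -0.1894  0.0296]
T [[0.0753, -0.0221], [0.0774, -0.1146], [-0.0736, -0.1134], [-0.0749, -0.0218]]
S [[0.0736, -0.1081], [-0.0779, -0.1081], [-0.0781, -0.0208], [0.0723, -0.0208]]
```

Emit:
{"name": "jog_arm", "arguments": {
  "moves": [0.97,-0.22,0,0,0,0,0,0.97,-0.22,0,0,0,0,0,0.97,-0.22,0,0,0,0,0,0.97,-0.22,0,0,0,0,0,0.97,-0.22,0,0,0,0,0,0.97,-0.22,0,0,0,0,0,0.97,-0.22,0,0,0,0,0,0.97,-0.22,0,0,0,0,0]
}}

```text
t: 0.97
eef_pos: [0.3059, -0.5829, 0.2313]
tool_rot: [-0.0, 0.993, 0.122, -0.0]
contact_force: [-0.5, -0.1, 0.7]
gripper_width: -0.003
grasp_force: 0.0
```

Emit:
{"name": "jog_arm", "arguments": {
  "moves": [0.63,-0.78,0,0,0,0,0,0.63,-0.78,0,0,0,0,0,0.63,-0.78,0,0,0,0,0,0.63,-0.78,0,0,0,0,0,0.63,-0.78,0,0,0,0,0,0.63,-0.78,0,0,0,0,0,0.63,-0.78,0,0,0,0,0,0.63,-0.78,0,0,0,0,0]
}}

```text
t: 1.63
eef_pos: [0.3731, -0.4371, 0.2313]
tool_rot: [0.0, 0.993, 0.122, 0.0]
contact_force: [-0.4, 0.8, 0.1]
gripper_width: -0.0
grasp_force: 0.0
```

Emit:
{"name": "jog_arm", "arguments": {
  "moves": [0.63,-0.78,0,0,0,0,0,0.63,-0.78,0,0,0,0,0,0.63,-0.78,0,0,0,0,0,0.63,-0.78,0,0,0,0,0,0.63,-0.78,0,0,0,0,0,0.63,-0.78,0,0,0,0,0,0.63,-0.78,0,0,0,0,0,0.63,-0.78,0,0,0,0,0]
}}

```text
t: 2.3
eef_pos: [0.4407, -0.2917, 0.2314]
tool_rot: [0.0, 0.993, 0.122, 0.0]
contact_force: [1.1, -0.1, -0.7]
gripper_width: -0.0
grasp_force: 0.0
```

Emit:
{"name": "jog_arm", "arguments": {
  "moves": [0.63,-0.78,0,0,0,0,0,0.63,-0.78,0,0,0,0,0,0.63,-0.78,0,0,0,0,0,0.63,-0.78,0,0,0,0,0,0.63,-0.78,0,0,0,0,0,0.63,-0.78,0,0,0,0,0,0.63,-0.78,0,0,0,0,0,0.63,-0.78,0,0,0,0,0]
}}

```text
t: 2.97
eef_pos: [0.5085, -0.1462, 0.2314]
tool_rot: [0.0, 0.993, 0.122, 0.0]
contact_force: [-0.3, -0.4, 0.2]
gripper_width: 0.002
grasp_force: 0.0
```

Emit:
{"name": "jog_arm", "arguments": {
  "moves": [0.63,-0.78,0,0,0,0,0,0.63,-0.78,0,0,0,0,0,0.63,-0.78,0,0,0,0,0,0.63,-0.78,0,0,0,0,0,0.63,-0.78,0,0,0,0,0,0.63,-0.78,0,0,0,0,0,0.63,-0.78,0,0,0,0,0,0.63,-0.78,0,0,0,0,0]
}}

```text
t: 3.63
eef_pos: [0.5761, -0.0009, 0.2313]
tool_rot: [0.0, 0.993, 0.121, 0.0]
contact_force: [-0.9, -0.5, -0.6]
gripper_width: 0.001
grasp_force: 0.0
```

Emit:
{"name": "jog_arm", "arguments": {
  "moves": [0,0,0,0,0,-1,0,0,0,0,0,0,-1,0,0,0,0,0,0,-1,0,0,0,0,0,0,-1,0,0,0,0,0,0,-1,0,0,0,0,0,0,-1,0,0,0,0,0,0,-1,0,0,0,0,0,0,-1,0]
}}

```text
t: 4.3
eef_pos: [0.5758, -0.0018, 0.2313]
tool_rot: [0.0, 0.92, 0.392, -0.0]
contact_force: [-0.7, 0.2, 0.8]
gripper_width: -0.001
grasp_force: 0.0
```

Emit:
{"name": "jog_arm", "arguments": {
  "moves": [0,0,0,0,0,-1,0,0,0,0,0,0,-1,0,0,0,0,0,0,-1,0,0,0,0,0,0,-1,0,0,0,0,0,0,-0.6,0,0,0,0,0,0,0,0,0,0,0,0,-1,0,0,0,0,0,0,-1,0,0]
}}

```text
t: 4.97
eef_pos: [0.5758, -0.0037, 0.2317]
tool_rot: [0.039, 0.846, 0.529, -0.06]
contact_force: [-0.3, -0.3, -0.6]
gripper_width: 0.003
grasp_force: 0.0
```

Emit:
{"name": "jog_arm", "arguments": {
  "moves": [0,0,0,0,-1,0,0,0,0,0,0,-1,0,0,0,0,0,0,-1,0,0,0,0,0,0,-1,0,0,0,0,0,0,-1,0,0,0,0,0,0,-1,0,0,0,0,0,0,-1,0,0,0,0,0,0,-1,0,0]
}}

```text
t: 5.63
eef_pos: [0.5761, -0.0013, 0.2315]
tool_rot: [0.183, 0.795, 0.5, -0.29]
contact_force: [0.2, -0.8, -0.1]
gripper_width: 0.002
grasp_force: 0.0
```

Emit:
{"name": "jog_arm", "arguments": {
  "moves": [0,0,0,0,-1,0,0,0,0,0,0,0,0,0,0,0,0,0,0,0,0,0,0,0,0,0,0,0,0,0,0,0,0,0,0,0,0,0,0,0,0,0,0,0,0,0,0,0,0,0,0,0,0,0,0,0]
}}

```text
t: 6.3
eef_pos: [0.5759, -0.0021, 0.2318]
tool_rot: [0.2, 0.785, 0.493, -0.317]
contact_force: [0.2, 0.0, -0.1]
gripper_width: 0.001
grasp_force: 0.0
```

```bash
cat >> h.py <<'E'
from scipy.spatial.transform import Rotation as Ro
Y=np.radians(-25.5);BX=np.array([np.cos(Y),np.sin(Y),0]);BY=np.array([-np.sin(Y),np.cos(Y),0]);O=np.array([.537,-.187,0])
def status():
    o=get_obs();R=Ro.from_quat(np.array(o["tool_rot"])[[1,2,3,0]]).as_matrix();p=np.array(o["eef_pos"])
    d=p-O;b=np.array([d@BX,d@BY,d[2]]);B=np.c_[BX,BY,[0,0,1]]
    print("t",round(o["t"],2),"tcp book",b.round(4),"F",np.array(o["contact_force"]).round(1),"q",np.round(o["q"],2));print((B.T@R).round(3));return b,B.T@R
def rows(b,R,pts,n=None):
    for q in pts:
        q=np.array(q,float);d=R.T@(q-b)/.02;k=max(1,int(np.ceil(np.linalg.norm(d)/.8)));print(q.round(3),k,"x",(d/k).round(2));b=q
E
python3 - <<'E'
from h import *
b,R=status();rows(b,R,[(-.045,.215,.115),(-.045,.130,.026)])
E
```

```text
t 6.3 tcp book [-0.0445  0.1836  0.2318] F [ 0.2  0.  -0.1] q [-0.16  0.63 -0.32  1.54  0.61  1.68 -1.09]
[[ 0.003  1.    -0.002]
 [ 0.72  -0.003 -0.694]
 [-0.694  0.001 -0.72 ]]
[-0.045  0.215  0.115] 8 x [ 0.65 -0.    0.39]
[-0.045  0.13   0.026] 8 x [0.   0.   0.77]
```

Emit:
{"name": "jog_arm", "arguments": {
  "moves": [0.65,0,0.39,0,0,0,0,0.65,0,0.39,0,0,0,0,0.65,0,0.39,0,0,0,0,0.65,0,0.39,0,0,0,0,0.65,0,0.39,0,0,0,0,0.65,0,0.39,0,0,0,0,0.65,0,0.39,0,0,0,0,0.65,0,0.39,0,0,0,0]
}}

```text
t: 6.97
eef_pos: [0.5895, 0.0271, 0.1123]
tool_rot: [0.199, 0.785, 0.494, -0.317]
contact_force: [0.2, -0.1, -0.3]
gripper_width: 0.002
grasp_force: 0.0
```

Emit:
{"name": "jog_arm", "arguments": {
  "moves": [0,0,0.77,0,0,0,0,0,0,0.77,0,0,0,0,0,0,0.77,0,0,0,0,0,0,0.77,0,0,0,0,0,0,0.77,0,0,0,0,0,0,0.77,0,0,0,0,0,0,0,0,0,0,0,0,0,0,0,0,0,0]
}}

```text
t: 7.63
eef_pos: [0.5613, -0.0315, 0.047]
tool_rot: [0.199, 0.785, 0.494, -0.318]
contact_force: [-0.2, 1.0, 0.2]
gripper_width: -0.002
grasp_force: 0.0
```

```bash
python3 - <<'E'
from h import *
b,R=status();rows(b,R,[(-.045,.130,.026)])
C=Cam("scene");cv2.imwrite("pics/s1.png",cv2.resize(C.im[170:310,220:400],None,fx=4,fy=4,interpolation=cv2.INTER_CUBIC))
E
```

```text
t 7.63 tcp book [-0.045   0.1508  0.047 ] F [-0.2  1.   0.2] q [-0.15  0.83 -0.29  1.66  0.69  1.41 -1.25]
[[ 0.001  1.    -0.003]
 [ 0.719 -0.003 -0.695]
 [-0.695 -0.001 -0.719]]
[-0.045  0.13   0.026] 2 x [-0.01  0.    0.74]
```

View pics/s1.png

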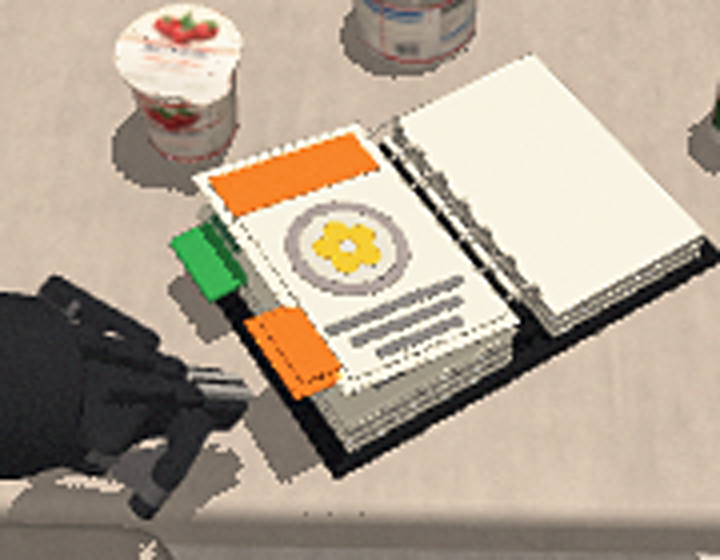

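Fingertips at crop (245,385), just outside and below the orange tab's outer edge (275,350), centred on it; nothing has been touched.

Emit:
{"name": "jog_arm", "arguments": {
  "moves": [0,0,0.74,0,0,0,0,0,0,0.74,0,0,0,0,0,0,0,0,0,0,0,0,0,0,0,0,0,0,0,0,0,0,0,0,0,0,0,0,0,0,0,0,0,0,0,0,0,0,0,0,0,0,0,0,0,0]
}}

```text
t: 8.35
eef_pos: [0.5532, -0.0493, 0.0267]
tool_rot: [0.2, 0.785, 0.494, -0.317]
contact_force: [0.7, 0.6, 0.5]
gripper_width: -0.002
grasp_force: 0.0
```

```bash
python3 - <<'E'
from h import *
b,R=status()
off=11e-3*R[:,0]
P=[]
for f in np.radians(np.arange(8,174,6)):
    r=.118-.009*f/np.pi
    P.append(np.array([-.045,r*np.cos(f),.036+r*np.sin(f)])+off)
rows(b,R,P)
E
```

```text
t 8.35 tcp book [-0.0447  0.1313  0.0267] F [0.7 0.6 0.5] q [-0.13  0.85 -0.28  1.7   0.71  1.36 -1.26]
[[ 0.002  1.    -0.001]
 [ 0.72  -0.002 -0.694]
 [-0.694  0.    -0.72 ]]
[-0.045  0.124  0.045] 2 x [-0.44 -0.01 -0.21]
[-0.045  0.122  0.057] 1 x [-0.51  0.   -0.34]
[-0.045  0.118  0.068] 1 x [-0.54  0.   -0.28]
[-0.045  0.113  0.08 ] 1 x [-0.57  0.   -0.23]
[-0.045  0.107  0.09 ] 1 x [-0.59  0.   -0.16]
[-0.045  0.099  0.1  ] 1 x [-0.6  0.  -0.1]
[-0.045  0.091  0.109] 1 x [-0.61  0.   -0.04]
[-0.045  0.082  0.117] 1 x [-0.6   0.    0.03]
[-0.045  0.072  0.124] 1 x [-0.6   0.    0.09]
[-0.045  0.062  0.13 ] 1 x [-0.58  0.    0.15]
[-0.045  0.051  0.135] 1 x [-0.56  0.    0.21]
[-0.045  0.039  0.138] 1 x [-0.54  0.    0.27]
[-0.045  0.028  0.141] 1 x [-0.5   0.    0.32]
[-0.045  0.016  0.142] 1 x [-0.47  0.    0.37]
[-0.045  0.004  0.142] 1 x [-0.42  0.    0.42]
[-0.045 -0.008  0.14 ] 1 x [-0.38  0.    0.46]
[-0.045 -0.019  0.138] 1 x [-0.33  0.    0.49]
[-0.045 -0.031  0.134] 1 x [-0.27  0.    0.52]
[-0.045 -0.041  0.129] 1 x [-0.22  0.    0.55]
[-0.045 -0.051  0.123] 1 x [-0.16  0.    0.57]
[-0.045 -0.061  0.116] 1 x [-0.1   0.    0.58]
[-0.045 -0.069  0.108] 1 x [-0.04  0.    0.58]
[-0.045 -0.077  0.1  ] 1 x [0.02 0.   0.58]
[-0.045 -0.084  0.09 ] 1 x [0.09 0.   0.57]
[-0.045 -0.09   0.08 ] 1 x [0.14 0.   0.56]
[-0.045 -0.094  0.07 ] 1 x [0.2  0.   0.54]
[-0.045 -0.098  0.059] 1 x [0.26 0.   0.52]
[-0.045 -0.1    0.047] 1 x [ 0.31 -0.    0.48]
```

Emit:
{"name": "jog_arm", "arguments": {
  "moves": [-0.44,0,-0.21,0,0,0,0,-0.44,0,-0.21,0,0,0,0,-0.51,0,-0.34,0,0,0,0,-0.54,0,-0.28,0,0,0,0,-0.57,0,-0.23,0,0,0,0,-0.59,0,-0.16,0,0,0,0,-0.6,0,-0.1,0,0,0,0,0,0,0,0,0,0,0]
}}

```text
t: 9.02
eef_pos: [0.5391, -0.0805, 0.1023]
tool_rot: [0.2, 0.786, 0.492, -0.317]
contact_force: [1.4, -0.3, -0.7]
gripper_width: -0.0
grasp_force: 0.0
```

```bash
python3 - <<'E'
from h import *
b,R=status()
C=Cam("scene");cv2.imwrite("pics/s2.png",cv2.resize(C.im[150:310,200:420],None,fx=3.5,fy=3.5,interpolation=cv2.INTER_CUBIC))
E
```

```text
t 9.02 tcp book [-0.0439  0.0971  0.1023] F [ 1.4 -0.3 -0.7] q [-0.08  0.71 -0.29  1.74  0.7   1.41 -1.18]
[[ 0.005  1.    -0.001]
 [ 0.719 -0.004 -0.695]
 [-0.695  0.003 -0.719]]
```

View pics/s2.png

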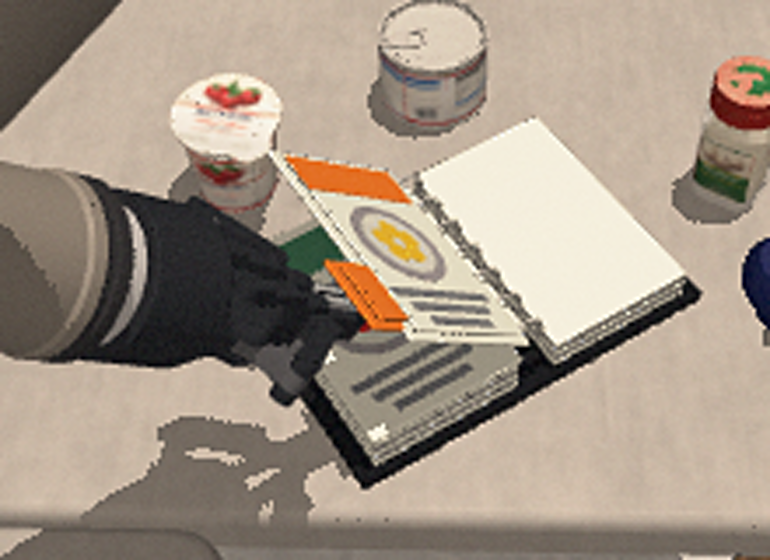

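The card is up about 40°, with the fingertips behind the tab at crop (350,300); the green card stays flat and the book has not moved.

Emit:
{"name": "jog_arm", "arguments": {
  "moves": [-0.61,0,-0.02,0,0,0,0,-0.6,0,0.03,0,0,0,0,-0.6,0,0.09,0,0,0,0,-0.58,0,0.15,0,0,0,0,-0.56,0,0.21,0,0,0,0,-0.54,0,0.27,0,0,0,0,-0.5,0,0.32,0,0,0,0,-0.47,0,0.37,0,0,0,0]
}}

```text
t: 9.73
eef_pos: [0.5022, -0.1554, 0.1417]
tool_rot: [0.2, 0.785, 0.494, -0.317]
contact_force: [0.5, 1.0, 0.1]
gripper_width: 0.0
grasp_force: 0.5
```

Emit:
{"name": "jog_arm", "arguments": {
  "moves": [-0.42,0,0.42,0,0,0,0,-0.38,0,0.46,0,0,0,0,-0.33,0,0.49,0,0,0,0,-0.27,0,0.52,0,0,0,0,0,0,0,0,0,0,0,0,0,0,0,0,0,0,0,0,0,0,0,0,0,0,0,0,0,0,0,0]
}}

```text
t: 10.4
eef_pos: [0.4831, -0.1952, 0.1333]
tool_rot: [0.2, 0.785, 0.494, -0.317]
contact_force: [0.5, 0.3, 0.1]
gripper_width: -0.003
grasp_force: 0.0
```

```bash
python3 - <<'E'
from h import *
b,R=status()
C=Cam("scene");cv2.imwrite("pics/s3.png",cv2.resize(C.im[130:310,200:440],None,fx=3.2,fy=3.2,interpolation=cv2.INTER_CUBIC))
off=11e-3*R[:,0]
P=[]
for f in np.radians(np.arange(116,174,6)):
    r=.118-.009*f/np.pi
    P.append(np.array([-.045,r*np.cos(f),.036+r*np.sin(f)])+off)
rows(b,R,P+[(-.045,-.101,.038)])
E
```

```text
t 10.4 tcp book [-0.0451 -0.0306  0.1333] F [0.5 0.3 0.1] q [ 0.07  0.58 -0.25  1.91  0.77  1.31 -1.08]
[[ 0.001  1.    -0.001]
 [ 0.72  -0.001 -0.694]
 [-0.694 -0.    -0.72 ]]
[-0.045 -0.041  0.129] 1 x [-0.24  0.01  0.52]
[-0.045 -0.051  0.123] 1 x [-0.16  0.    0.57]
[-0.045 -0.061  0.116] 1 x [-0.1   0.    0.58]
[-0.045 -0.069  0.108] 1 x [-0.04  0.    0.58]
[-0.045 -0.077  0.1  ] 1 x [0.02 0.   0.58]
[-0.045 -0.084  0.09 ] 1 x [0.09 0.   0.57]
[-0.045 -0.09   0.08 ] 1 x [0.14 0.   0.56]
[-0.045 -0.094  0.07 ] 1 x [0.2  0.   0.54]
[-0.045 -0.098  0.059] 1 x [0.26 0.   0.52]
[-0.045 -0.1    0.047] 1 x [0.31 0.   0.48]
[-0.045 -0.101  0.038] 1 x [ 0.29 -0.    0.38]
```

View pics/s3.png

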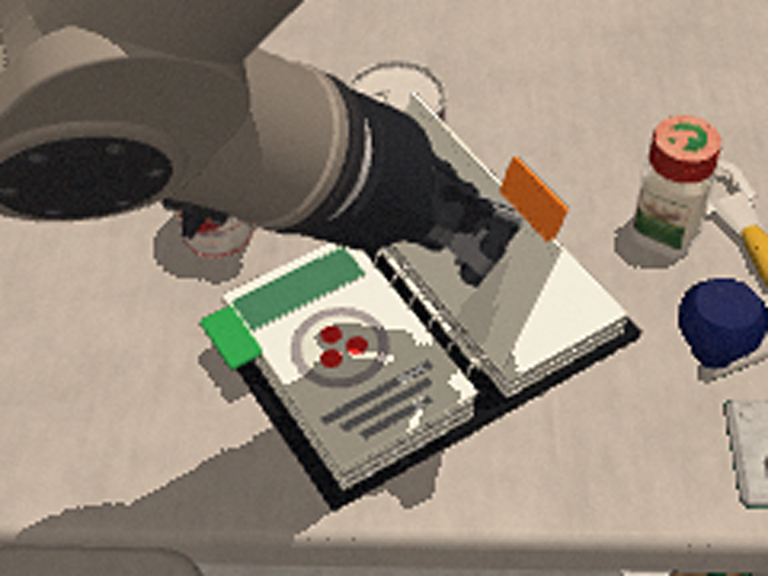

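The card is past vertical, leaning right with its tab at crop (535,200). The green card lies flat with its front showing, and the jar, tin and tub are in place.

Emit:
{"name": "jog_arm", "arguments": {
  "moves": [-0.24,0,0.52,0,0,0,0,-0.16,0,0.57,0,0,0,0,-0.1,0,0.58,0,0,0,0,-0.04,0,0.58,0,0,0,0,0.02,0,0.58,0,0,0,0,0.09,0,0.57,0,0,0,0,0,0,0,0,0,0,0,0,0,0,0,0,0,0]
}}

```text
t: 11.12
eef_pos: [0.4586, -0.2445, 0.0898]
tool_rot: [0.199, 0.785, 0.494, -0.318]
contact_force: [0.9, -0.1, -0.5]
gripper_width: -0.0
grasp_force: 0.0
```

Emit:
{"name": "jog_arm", "arguments": {
  "moves": [0.14,0,0.56,0,0,0,0,0.2,0,0.54,0,0,0,0,0.26,0,0.52,0,0,0,0,0.31,0,0.48,0,0,0,0,0,0,0,0,0,0,0,0,0,0,0,0,0,0,0,0,0,0,0,0,0,0,0,0,0,0,0,0]
}}

```text
t: 11.78
eef_pos: [0.4529, -0.2584, 0.0479]
tool_rot: [0.2, 0.785, 0.494, -0.317]
contact_force: [-0.0, 0.6, -0.2]
gripper_width: 0.0
grasp_force: 0.0
```

```bash
python3 - <<'E'
from h import *
b,R=status();rows(b,R,[(-.045,-.1,.04)])
E
```

```text
t 11.78 tcp book [-0.0451 -0.1007  0.0479] F [-0.   0.6 -0.2] q [ 0.13  0.69 -0.19  1.99  0.9   1.13 -1.17]
[[ 0.002  1.    -0.001]
 [ 0.719 -0.002 -0.695]
 [-0.695  0.    -0.719]]
[-0.045 -0.1    0.04 ] 1 x [0.3  0.01 0.26]
```

Emit:
{"name": "jog_arm", "arguments": {
  "moves": [0.1,0,0.1,0,0,0,0,0.1,0,0.1,0,0,0,0,0,0,0,0,0,0,0,0,0,0,0,0,0,0,0,0,0,0,0,0,0,0,0,0,0,0,0,0,0,0,0,0,0,0,0,0,0,0,0,0,0,0]
}}

```text
t: 12.45
eef_pos: [0.4527, -0.2585, 0.0421]
tool_rot: [0.2, 0.785, 0.494, -0.317]
contact_force: [-0.1, 0.4, 0.9]
gripper_width: 0.002
grasp_force: 0.0
```

Emit:
{"name": "jog_arm", "arguments": {
  "moves": [0.07,0,0.07,0,0,0,0,0,0,0,0,0,0,0,0,0,0,0,0,0,0,0,0,0,0,0,0,0,0,0,0,0,0,0,0,0,0,0,0,0,0,0,0,0,0,0,0,0,0,0,0,0,0,0,0,0]
}}

```text
t: 13.12
eef_pos: [0.4528, -0.2586, 0.0405]
tool_rot: [0.2, 0.785, 0.494, -0.317]
contact_force: [-0.3, 1.5, 4.6]
gripper_width: 0.001
grasp_force: 2.6
```

Emit:
{"name": "jog_arm", "arguments": {
  "moves": [0.06,0,0.06,0,0,0,0,0,0,0,0,0,0,0,0,0,0,0,0,0,0,0,0,0,0,0,0,0,0,0,0,0,0,0,0,0,0,0,0,0,0,0,0,0,0,0,0,0,0,0,0,0,0,0,0,0]
}}

```text
t: 13.78
eef_pos: [0.4529, -0.2586, 0.0402]
tool_rot: [0.201, 0.784, 0.493, -0.318]
contact_force: [-1.0, 4.0, 15.7]
gripper_width: 0.001
grasp_force: 7.9
```

Emit:
{"name": "jog_arm", "arguments": {
  "moves": [-0.3,0,-0.3,0,0,0,0,-0.6,0,-0.6,0,0,0,0,-0.6,0,-0.6,0,0,0,0,-0.6,0,-0.6,0,0,0,0,-0.6,0,-0.6,0,0,0,0,-0.6,0,-0.6,0,0,0,0,-0.6,0,-0.6,0,0,0,0,0,0,0,0,0,0,0]
}}

```text
t: 14.45
eef_pos: [0.4531, -0.2605, 0.1513]
tool_rot: [0.201, 0.785, 0.493, -0.315]
contact_force: [0.3, -0.0, -0.4]
gripper_width: 0.001
grasp_force: 0.0
```

```bash
python3 - <<'E'
from h import *
b,R=status()
C=Cam("scene");cv2.imwrite("pics/s4.png",cv2.resize(C.im[120:310,200:440],None,fx=3,fy=3,interpolation=cv2.INTER_CUBIC))
T=Cam("top");cv2.imwrite("pics/t4.png",cv2.resize(T.im[130:300,240:430],None,fx=3.5,fy=3.5,interpolation=cv2.INTER_CUBIC))
E
```

```text
t 14.45 tcp book [-0.0441 -0.1024  0.1513] F [ 0.3 -0.  -0.4] q [ 0.16  0.51 -0.22  1.97  0.81  1.25 -1.01]
[[ 0.005  1.     0.001]
 [ 0.72  -0.003 -0.694]
 [-0.694  0.004 -0.72 ]]
```

View pics/s4.png

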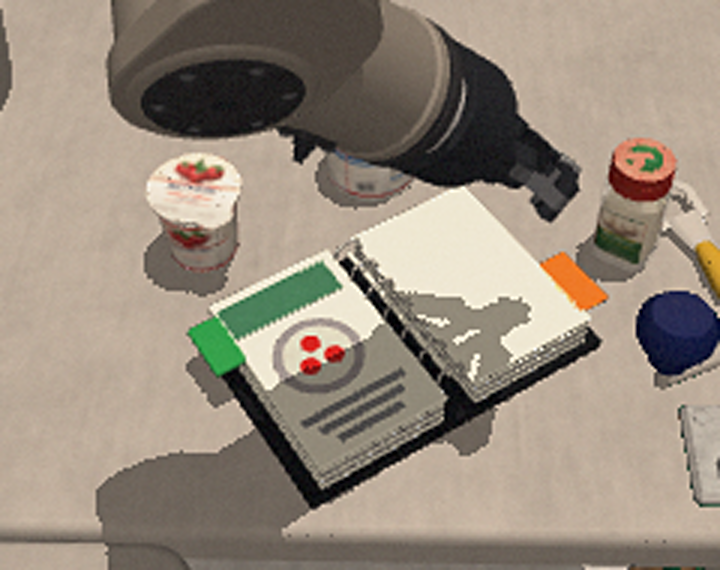

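The orange card lies flat on the right with its tab at crop (572,280). The green card is open and flat, the book and the jar, tin and tub are in place, and the hand is clear. The hard stop I felt (16 N) matches the card's flat height.

```bash
python3 -c "
from station import *
print(hand_in())"
```

```text
the job is handed in; nothing more can be done
None
```

The orange-tabbed card is turned over and pushed flat on the right, the green-tabbed card lies open, the hand is clear, and the job is handed in; no verdict came back, but the last picture shows the book, jar, tin and tub in place.

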